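# Hang the stored bracket on the slotted upright

## Task

Pull the blue bracket up out of the narrow gap of the white storage stand by its exposed top edge, push its two hook tabs into the two slots of the upright under the little shelf, and press it down until it is fully home and the orange catch has sprung out into its notch. Let go and leave it hanging there straight; leave the three bottles on the cart where they stand.

Things in the scene. Friction and masses are not known exactly. Their poses are not given: they have to be found in the camera images.
- bracket_mid (a point): Blue bracket, flat upright plate 10 mm thick (y), 0.18 to 0.35 kg: top band 115 long, 40 high; rear edge 125 high; diagonal brace. Point: mid thickness of the band, 60 mm in front (-x) of the rear edge, 20 below the top, 105 above the underside. x runs to the rear edge (away from the robot within 0.3 rad), z up. At the start only the band is free; grip its flat faces.
- bracket: The same bracket; origin at the foot of its rear edge, mid thickness; same axes. The straight rear edge lies at x = 0, z = 0 to 125 mm. It has a notch for the catch, 12 mm high and 7 mm deep, centred at z = 74 mm.
- bracket_tab (a point): Tip of the bracket's upper steel hook tab, 14.5 mm behind (+x) the rear edge, 100 mm above the underside; an equal lower tab is 80 mm below. Each tab: 8 mm thick in y (last 3.5 mm 5 mm thick); a neck 5.5 mm long reaching 12 mm up from the tip's height, then a hook reaching 12 mm above and 12 mm below it.
- stand_gap (a point): White storage stand, fixed: two cheeks 128 mm long, 8 mm thick, tops 86 mm above the cart, gap of 13 mm between them holding the bracket. Point: on the gap's middle line at the cheeks' tops; x along the gap, z up. The bracket is clear when lifted straight up by 80 mm.
- upright_face (a point): Fixed aluminium column 68 mm wide. Point: middle line of its front face, 60 mm above the cart; x into the column (push direction), z up. Set flush in the face is a dark strip 4 mm thick, hollow 26 mm behind, with two slots on the middle line, 12 wide, 29 high, bottoms 80 mm apart. The strip's height varies: slot bottoms 20 and 100 mm above this point, +-10 mm: look or feel for them.
- seat (a point): Middle of the strip's height range: where bracket_mid comes to lie when fully home, give or take the strip's unknown +-10 mm in z. Fixed to the column, 60 mm before the face (home may be 2 mm farther out), 105 mm above upright_face, same axes. The tabs enter the slots 12 to 17 mm higher than home; the necks then come down onto the slot bottoms, with the hooks behind the strip.
- shelf_edge (a point): Middle of the lower front edge of the column's small white top shelf, 140 mm wide, 310 mm above the cart, jutting 95 mm in front of the face. A hand pointing straight down does not fit under it: lean the hand back toward the robot 35 to 45 degrees in the plane of the bracket, and grip the bracket that way from the start.
- catch (a joint): Orange sprung catch, a nose 8 mm wide jutting 5 mm from the strip between the slots. 0 = fully out, up to 0.0065 m pushed in. The bracket's rear edge pushes it in (about 6 N at 5 mm); the rubbing holds the bracket up, so press it down with 10 to 20 N. When the bracket is fully home the nose springs out into the notch (near 0).
- soap_mid (a point): White bottle with a white cap, 55 mm wide, 136 mm high; the point is at its centre. Leave it standing.
- alcohol_mid (a point): White bottle with a blue cap, 49 mm wide, 134 mm high; the point is at its centre. Leave it standing.
- saline_mid (a point): Slim white bottle with a white cap, 45 mm wide, 126 mm high, standing at the back of the cart; the point is at its centre. Leave it standing.

How it is judged (in metres and radians):
On the way:
1. the bracket has been lifted clear out of the stand's gap (z of bracket_mid in the frame of stand_gap above 0.105 m), for 0.1 s.
At the end, for the whole second after the job is handed in: The bracket hangs at rest, both tabs in the slots: bracket_mid 57 to 64 mm before the face, within 6 mm of its middle line, 90 to 120 mm above upright_face, tilted under 0.09 rad, within 0.2 rad of square, catch out in the notch (under 2 mm) (x of bracket_mid in the frame of upright_face between -0.064 and -0.057 m and y of bracket_mid in the frame of upright_face between -0.006 and 0.006 m and z of bracket_mid in the frame of upright_face between 0.09 and 0.12 m and angle between bracket_mid's own z axis and vertical below 0.09 rad and angle between the x axis of bracket_mid and the x axis of upright_face, either way round below 0.2 rad and value of joint catch below 0.002 m and linear speed of bracket below 0.02 m/s); the robot touches nothing.
It fails at once if a bottle was moved more than 30 mm or knocked over (distance of any of soap_mid, alcohol_mid, saline_mid from where it was at the start of the episode above 0.03 m).
It also fails if it takes over 64 s, if anything falls off the work surface, if the arm or the gripper's body presses on something with over 40 N, if the wrist force passes 120 N, or if a joint passes its speed limit or range.

## Robot

A 7-joint arm with a two-finger parallel gripper is mounted at the origin on a cart in front of the work surface, level with it; the furniture and walls round the work are solid. World frame = base frame: x ahead of the robot, y to its left, z up, the work surface at z = 0. Lengths are in mm, angles in degrees, forces in N, time in s.
With the tool pointing down it reaches from about 400 to 850 mm from the base axis. Payload 10.4 kg.
Tool frame: the origin (TCP) lies at the very end of the fingers, on their centre line; the grasp point (between the pads) lies 19 mm behind it; z points along the fingers, y is the line along which they close (so a half turn about z gives the same grasp; the last joint's range is limited). The gripper opens to 87 mm and grips with 3 to 60 N. Pads are 19 mm wide; open, the fingers measure 117 mm over their backs; the gripper's body (75 mm by 190 mm) begins 51 mm behind the grasp point.
Start: joints at [69.58, 19.034, -3.707, 83.658, 1.238, 77.344, -5.071], TCP at [204.795, -590.518, 222.576] pointing down, gripper open.
Joint ranges: [-148.97, 148.97], [-28.65, 121.19], [-84.17, 76.75], [9.2, 138.47], [-72.65, 252.65], [3.7, 117.97], [-149.18, 149.18]. Speed limits (degrees/s): [127.2, 127.2, 159.86, 159.86, 180, 180, 180].

## Interface

Orientations are given as [roll, pitch, yaw] about the fixed x, y, z axes, in that order (R = Rz(yaw) Ry(pitch) Rx(roll)).
In Python, from cell import bot, cams gives the robot as it stands.
- The arm moves only by the tool drive_tool, never from a script. Its argument "moves" is text: rows parted by semicolons, each of 6 numbers parted by spaces: the shift along the tool's x, y, z in mm, then the turn, a rotation vector about the tool's x, y, z in degrees. A call has 1 to 8 rows; each row is the pose to reach, as a shift and turn from the pose commanded when the call began, along the tool's axes at that moment; what a row does not reach only later rows make up. A row lasts 1/10 s, in which the tool goes at most 50 mm and 8.59 degrees, less where a joint would pass 70% of its speed; a pose out of reach is approached as far as the arm can. A call with a gripper value outside its range is refused whole. "grip" is the finger opening in mm, from 0 to 87, set as the call begins (left out, the last holds). The fingers move at their own pace and stop on an object; the grip force is fixed at half the most. Time passes only in rows, so rows that repeat a pose let the fingers close. It gives the time, the measured TCP pose, the force, the opening and the grip force at its end, in the units of the state.
- bot.sense(): the state, without advancing time (a new reading comes with each control period).
- cams.snapshot(name): name is "scene" or "top" or "wrist"; returns (picture, depth): 384x512x3 uint8, red, green, blue; 384x512 float32, mm along the optical axis (not along the pixel's ray), 0 where there is no reading.
- cams.calibration(name): a dict with "camera_matrix" (3x3 intrinsics, pixels), "rvec" (rotation vector, rad) and "tvec" (3), from world to camera coordinates, as OpenCV has them; the wrist camera has in their place "tool_from_camera" (4x4, takes a point from camera to tool coordinates, whose origin is the TCP and whose axes are the flange's). Camera axes: x right, y down, z forward; pixel columns grow to the right and rows downward; lengths in mm; the calibration is good to about 2 mm. The wrist camera is an equidistant fisheye: a pixel r from the principal point sees the ray r / f radians off the axis. A picture is of the moment at which its call begins: read the wrist's pose just before it. calibration takes no time and is no camera call.
- bot.close_job(): hands the job in; it is judged then, once.
Trained networks look in the newest picture that a camera, given by its name, has taken for a name from the list of things; names that differ only in an ending like _2 or _b are one class to them, and where a whole thing is asked for, a point or a joint stands for the part that bears it (a point fixed in the world has none). Each returns a list of dicts, best first, with "confidence" (0 to 1); they miss things now and then, are a little off and sometimes report something else, mostly with a low value. They report only what shows in the picture. A call takes as long as a camera call.
- cams.regions_of(camera, query): "pixels" (384x512 bool, what is visible of it) and "rect" ([left, top, right, bottom] in pixels, round what is visible of it).
The state is a dict: "t": time; "joints": joint angles; "joint_vel": joint speeds; "tau": joint torques, N m; "position": TCP position; "tcp_rot": TCP orientation; "contact_force": force on the tool from outside, world axes, zero at the start; "moment": the same for the moment, N m; "gripper_width": finger opening in mm; "gripper_force": force on a finger pad.
Only numpy, scipy, OpenCV 4.12 (cv2) and the standard library are available. Lean on these libraries where they do the work, as an engineer would, in place of code of your own. Each camera call takes 0.05 s, during which the arm holds its last target. There are 200 camera calls.

## Working session

There is one attempt and no reset: what is moved stays moved. The work goes in short steps, Python scripts to look and compute and a tool call to move; the robot and the scene stay as the last step left them, time stands still between calls to the robot, and variables do not carry over. Pictures are saved under pics/ and viewed, at most 10 in all, crops included, and the job is handed in when it is done.

Besides the shell and the picture viewer there is one more tool, called after "Emit:" as a command line: name --argument value ..., lists and objects as JSON in quotes. drive_tool: Moves the arm, as the interface text tells. Its arguments: {"type":"object","properties":{"moves":{"type":"string"},"grip":{"type":"number"}},"required":["moves"]}

```bash
ls; mkdir -p pics; cat > h.py <<'E'
import numpy as np, cv2
from cell import bot, cams
from scipy.spatial.transform import Rotation as R
def cloud(name):
    img,d=cams.snapshot(name); c=cams.calibration(name)
    K=np.array(c["camera_matrix"]); Rm=cv2.Rodrigues(np.array(c["rvec"],float))[0]; t=np.array(c["tvec"],float).ravel()
    v,u=np.mgrid[0:384,0:512]
    P=np.stack([(u-K[0,2])/K[0,0]*d,(v-K[1,2])/K[1,1]*d,d],-1)
    W=(P-t)@Rm
    W[d==0]=np.nan
    return img,d,W
E
python3 - <<'E'
from h import *
s=bot.sense(); print(s)
a=[]
for n in ["scene","top"]:
    img,d,W=cloud(n); a.append(img); np.savez(f"{n}.npz",img=img,W=W)
    c=cams.calibration(n); print(n,c)
    for q in ["bracket","stand_gap","upright_face","catch","shelf_edge","soap_mid","alcohol_mid","saline_mid"]:
        for r in cams.regions_of(n,q)[:2]:
            m=r["pixels"]; print(n,q,round(r["confidence"],2),r["rect"],np.round(np.nanmedian(W[m],0)),np.round(np.nanpercentile(W[m],3,axis=0)),np.round(np.nanpercentile(W[m],97,axis=0)))
    cv2.imwrite(f"pics/{n}0.png",cv2.resize(img[:,:,::-1],(800,600)))
E
```

```text
pics
{'t': 0.0, 'joints': array([69.57804919, 19.07149986, -3.70689136, 83.70722681,  1.23551817,
       77.34245915, -5.06872605]), 'joint_vel': array([ 1.52762821e-02,  5.27339470e-02, -2.62699224e-02,  1.15266620e-01,
       -9.87705889e-02, -5.46171715e-05,  7.82245372e-02]), 'tau': array([-8.61453509e-05, -6.23256612e+01,  2.47716287e-02, -3.89888656e+01,
       -6.13072584e-02,  3.99532705e-02,  1.59197430e-04]), 'position': array([ 204.66546941, -590.12268259,  221.74891316]), 'tcp_rot': array([-1.79918576e+02,  1.83896650e-03,  1.91296584e+01]), 'contact_force': array([-0.02810825,  0.20554694, -0.50512117]), 'moment': array([ 0.001199  ,  0.04425212, -0.00371099]), 'gripper_force': 0.0, 'gripper_width': 86.80827894575073}
scene {'camera_matrix': array([[441.80782677,   0.        , 252.08407101],
       [  0.        , 441.80782677, 194.04169193],
       [  0.        ,   0.        ,   1.        ]]), 'rvec': array([ 0.77037063, -2.33050739,  1.36409041]), 'tvec': array([474.28996683, 330.55181679, 850.02046615])}
scene stand_gap 0.64 [186.6, 246.8, 261.4, 304.6] [569. 145.  28.
[... 1389 characters left out ...]
0.6 [283.0, 168.1, 354.7, 270.6] [ 556. -146.  316.] [ 505. -210.    5.] [632. -80. 388.]
top shelf_edge 0.74 [285.8, 172.7, 357.4, 267.8] [ 556. -145.  316.] [ 504. -211.    5.] [633. -80. 388.]
top shelf_edge 0.42 [215.8, 187.8, 227.5, 226.3] [558. 122. 125.] [507. 112.  89.] [615. 134. 133.]
top soap_mid 0.59 [163.6, 169.2, 184.5, 201.2] [583. 309.  90.] [570. 295.  14.] [607. 335. 134.]
top soap_mid 0.3 [211.5, 189.1, 232.1, 224.9] [558. 122. 126.] [507. 112.  92.] [617. 136. 133.]
top alcohol_mid 0.75 [356.8, 253.0, 382.9, 285.3] [ 546. -320.   96.] [ 536. -343.    9.] [ 571. -300.  132.]
top saline_mid 0.62 [262.1, 192.5, 281.9, 224.1] [621.  -3.  85.] [612. -20.   5.] [643.  20. 124.]
```

View pics/scene0.png

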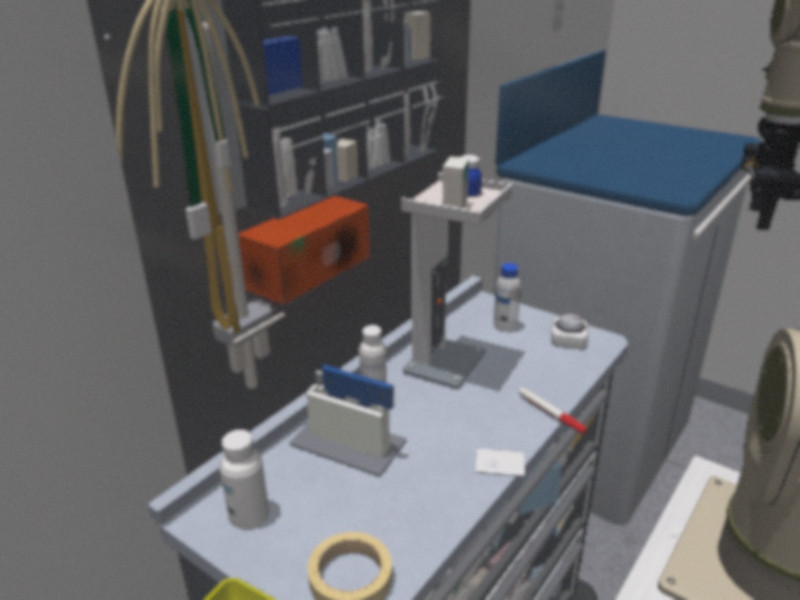

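View pics/top0.png

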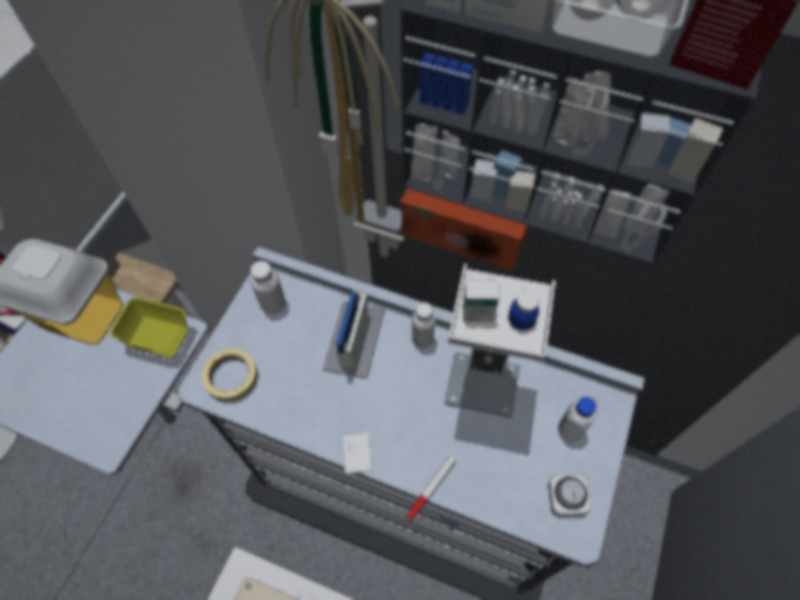

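The scene view shows the blue band at about (355,388), in the stand. The column with the dark strip and orange catch is near (438,300) and the slim bottle near (372,350). The top view agrees. Next I'll measure precisely.

```bash
python3 - <<'E'
from h import *
p=lambda *a:print(*[np.round(x,1) if not isinstance(x,str) else x for x in a])
for n in ["scene","top"]:
    z=np.load(n+".npz"); img=z["img"].astype(int); W=z["W"]
    r,g,b=img[...,0],img[...,1],img[...,2]
    X,Y,Z=W[...,0],W[...,1],W[...,2]
    box=(X>470)&(X<650)&(Y>70)&(Y<190)
    m=box&(b>r+40)&(Z>95)&(Z<140)
    Q=W[m]; p(n,"blue",float(len(Q)),Q.min(0),Q.max(0))
    line=cv2.fitLine(Q[:,:2].astype(np.float32),cv2.DIST_HUBER,0,.01,.01).ravel(); p("line",line, np.degrees(np.arctan2(line[1],line[0]))%180)
    top=Q[Q[:,2]>np.percentile(Q[:,2],98)-4]
    l2=cv2.fitLine(top[:,:2].astype(np.float32),cv2.DIST_HUBER,0,.01,.01).ravel(); p("topline",l2,np.degrees(np.arctan2(l2[1],l2[0])),top[:,2].mean())
    d=l2[:2]*np.sign(l2[0]);s=Q[:,:2]@d; p("ends along",np.percentile(s,[0,1,3,97,99,100]), "perp",np.percentile(Q[:,:2]@[-d[1],d[0]],[2,25,50,75,98]))
    m=box&(abs(r-b)<30)&(Z>78)&(Z<95)
    Q=W[m]; 
    if len(Q): p("cheektop",float(len(Q)),np.percentile(Q@np.array([[d[0],-d[1],0],[d[1],d[0],0],[0,0,1]]),[2,50,98],axis=0))
    # column
    m=(X>480)&(X<700)&(Y>-230)&(Y<-60)&(Z>100)&(Z<295)
    Q=W[m]; p("col",float(len(Q)),np.percentile(Q,[1,10,50,90,99],axis=0))
    m=(X>480)&(X<700)&(Y>-240)&(Y<-40)&(Z>295)&(Z<345)
    Q=W[m]; p("shelf",float(len(Q)))
    h=cv2.minAreaRect(Q[Q[:,2]>310][:,:2].astype(np.float32)); print(h, np.round(cv2.boxPoints(h)), np.percentile(Q[:,2],[1,50,99]))
    m=(X>480)&(X<700)&(Y>-240)&(Y<-40)&(r>g+60)&(Z>60)&(Z<280); p("orange",W[m].mean(0),float(m.sum()))
    np.savetxt(f"col_{n}.txt",np.argwhere(m))
E
```

```text
scene blue 276.0 [505.5 113.8  95.2] [619.4 142.  134.9]
line [1.000e+00 2.000e-01 5.686e+02 1.316e+02] 11.2
topline [1.000e+00 2.000e-01 5.609e+02 1.282e+02] 9.2 132.2
ends along [518.6 522.  525.  627.  629.7 633.3] perp [29.9 35.9 38.8 39.9 41.9]
cheektop 369.0 [[530.6  26.9  78.5]
 [589.1  45.   84.5]
 [656.   51.6  93.7]]
col 1455.0 [[ 593.7 -171.2  101.2]
 [ 596.7 -167.3  120.3]
 [ 608.2 -106.   194.6]
 [ 625.8 -101.1  265.1]
 [ 630.6  -98.7  291.8]]
shelf 1255.0
((569.8641357421875, -142.705322265625), (132.49691772460938, 145.74017333984375), 9.179997444152832) [[ 493.  -81.]
 [ 516. -225.]
 [ 647. -204.]
 [ 624.  -60.]] [311.15709554 320.86239076 343.81432162]
orange [nan nan nan] 0.0
top blue 151.0 [507.7 111.9 116.7] [618.7 139.1 135.6]
line [1.000e+00 2.000e-01 5.607e+02 1.245e+02] 10.4
topline [1.000e+00 2.000e-01 5.604e+02 1.259e+02] 10.0 131.5
ends along [519.7 521.1 522.9 627.4 632.  633.3] perp [21.3 22.3 24.9 28.1 31. ]
cheektop 144.0 [[531.2  12.1  78.7]
 [590.4  16.6  83.9]
 [658.7  26.6  93.6]]
col 73.0 [[ 593.3 -172.2  100.4]
 [ 595.  -165.7  102.1]
 [ 599.1 -139.9  109.9]
 [ 603.4 -112.9  117. ]
 [ 606.8 -107.7  127. ]]
shelf 2246.0
((569.7664794921875, -144.85292053222656), (133.2227783203125, 140.3871612548828), 8.962440490722656) [[ 493.  -86.]
 [ 515. -225.]
 [ 646. -204.]
 [ 625.  -65.]] [312.55810136 316.9397339  341.94084422]
orange [nan nan nan] 0.0<stdin>:23: RuntimeWarning: Mean of empty slice.
  ret = um.true_divide(
```

```bash
python3 - <<'E'
from h import *
z=np.load("scene.npz"); img=z["img"]
c=img[120:250,250:330,::-1]; cv2.imwrite("pics/colcrop.png",cv2.resize(c,None,fx=4.6,fy=4.6,interpolation=cv2.INTER_CUBIC))
W=z["W"]; np.set_printoptions(suppress=True,linewidth=200)
for v in [165,185,205,220]:
    print(v); print(np.round(W[v,258:300:2]).astype(int).tolist()); print(img[v,258:300:2].mean(-1).astype(int).tolist())
E
```

```text
165
[[883, -419, 22], [882, -431, 18], [884, -445, 12], [626, -99, 217], [624, -105, 215], [617, -103, 217], [613, -107, 217], [606, -106, 219], [598, -103, 222], [594, -106, 223], [627, -165, 191], [621, -167, 192], [617, -170, 192], [609, -168, 194], [603, -168, 196], [888, -630, -60], [882, -635, -61], [883, -652, -67], [887, -676, -78], [896, -707, -92], [896, -722, -98]]
[50, 51, 66, 104, 107, 99, 98, 99, 98, 99, 99, 100, 92, 78, 60, 51, 49, 56, 75, 102, 109]
185
[[885, -422, -61], [886, -435, -67], [885, -446, -72], [626, -99, 158], [622, -102, 158], [613, -99, 162], [611, -105, 160], [605, -105, 161], [597, -103, 165], [594, -107, 164], [598, -123, 156], [600, -136, 150], [602, -149, 143], [601, -157, 140], [886, -616, -145], [882, -626, -148], [882, -642, -155], [696, -354, 26], [690, -357, 27], [684, -360, 27], [679, -363, 28]]
[51, 53, 65, 106, 107, 106, 100, 102, 96, 68, 51, 52, 51, 60, 65, 100, 150, 178, 181, 168, 139]
205
[[880, -414, -142], [886, -434, -154], [697, -188, 29], [628, -102, 94], [620, -99, 98], [617, -104, 97], [609, -103, 100], [604, -105, 101], [600, -109, 100], [595, -110, 101], [598, -125, 93], [607, -149, 79], [600, -149, 81], [605, -167, 71], [666, -273, -1], [662, -278, -2], [659, -286, -4], [653, -289, -4], [647, -290, -2], [642, -294, -3], [636, -296, -1]]
[73, 118, 151, 126, 112, 113, 110, 104, 99, 64, 55, 61, 58, 102, 173, 181, 184, 183, 178, 179, 180]
220
[[679, -142, 6], [675, -146, 5], [678, -161, -4], [628, -101, 46], [623, -103, 47], [617, -105, 48], [609, -103, 52], [604, -106, 52], [598, -106, 55], [596, -113, 52], [601, -131, 41], [599, -138, 37], [610, -166, 19], [608, -174, 16], [608, -184, 11], [606, -192, 7], [600, -193, 9], [592, -192, 12], [590, -200, 9], [587, -205, 7], [591, -223, -3]]
[88, 107, 130, 122, 112, 112, 112, 111, 100, 67, 58, 69, 97, 97, 88, 90, 88, 92, 94, 99, 103]
```

View pics/colcrop.png

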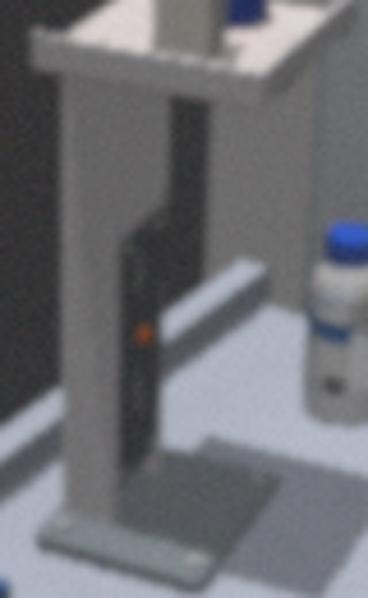

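Catch at full-frame (281.5,192.4). I'll compute its height and prepare the moves.

```bash
cat >> h.py <<'E'
def Rt(yaw,tilt): # tool rot: down, yaw, leaned so that approach goes forward
    return R.from_euler('xyz',[180,0,yaw],degrees=True)*R.from_rotvec([0,tilt,0],degrees=True)
def row(pos,yaw,tilt,grasp=False,s=None):
    s=s or bot.sense(); R0=R.from_euler('xyz',s["tcp_rot"],degrees=True); T=Rt(yaw,tilt)
    pos=np.array(pos,float)
    if grasp: pos=pos+T.apply([0,0,19])
    print("row",np.round(R0.inv().apply(pos-s["position"]),1),np.round((R0.inv()*T).as_rotvec(degrees=True),2),"tcp",np.round(pos,1))
    return pos
E
python3 - <<'E'
from h import *
print(cams.calibration("wrist"))
W=np.load("scene.npz")["W"]; print(np.round(W[191:195,280:284]).tolist())
c=cams.calibration("scene");K=c["camera_matrix"];Rm=cv2.Rodrigues(c["rvec"])[0];o=-Rm.T@c["tvec"]
ray=Rm.T@np.linalg.inv(K)@[281.5,192.4,1]
n=np.array([np.cos(np.radians(9.2)),np.sin(np.radians(9.2)),0]); f=np.array([598,-139,0])-4*n
print("catch",o+ray*((f-o)@n/(ray@n)))
row([420,-168,230],9.2,40)
E
```

```text
{'camera_matrix': array([[297.31863964,   0.        , 254.47214125],
       [  0.        , 297.31863964, 194.98470558],
       [  0.        ,   0.        ,   1.        ]]), 'tool_from_camera': array([[-3.63106265e-04, -9.52005118e-01, -3.06081889e-01,
         8.42807089e+01],
       [ 9.99999592e-01, -9.24757066e-05, -8.98677056e-04,
         5.30712919e-01],
       [ 8.27240018e-04, -3.06082091e-01,  9.52004763e-01,
        -1.60872442e+02],
       [ 0.00000000e+00,  0.00000000e+00,  0.00000000e+00,
         1.00000000e+00]])}
[[[600.0, -137.0, 131.0], [602.0, -144.0, 127.0], [602.0, -150.0, 125.0], [602.0, -155.0, 122.0]], [[598.0, -134.0, 130.0], [595.0, -134.0, 131.0], [597.0, -142.0, 126.0], [603.0, -156.0, 118.0]], [[597.0, -133.0, 127.0], [599.0, -140.0, 124.0], [595.0, -139.0, 126.0], [604.0, -158.0, 114.0]], [[600.0, -137.0, 121.0], [595.0, -135.0, 124.0], [602.0, -150.0, 115.0], [601.0, -153.0, 114.0]]]
catch [ 593.08700569 -133.68483527  130.34402911]
row [ 341.8 -328.7   -7.4] [-3.46 39.9   9.52] tcp [ 420. -168.  230.]
```

```bash
python3 -c "
from h import *
row([440,-164,200],9.2,45)"
```

```text
row [ 362.  -325.9   22.6] [-3.89 44.88  9.41] tcp [ 440. -164.  200.]
```

Emit:
drive_tool --moves "362 -326 22 -3.9 44.9 9.4;362 -326 22 -3.9 44.9 9.4;362 -326 22 -3.9 44.9 9.4;362 -326 22 -3.9 44.9 9.4;362 -326 22 -3.9 44.9 9.4;362 -326 22 -3.9 44.9 9.4;362 -326 22 -3.9 44.9 9.4;362 -326 22 -3.9 44.9 9.4" --grip 50

```text
t: 1.7
position: [397.8, -239.3, 204.1]
tcp_rot: [180.0, -45.0, 9.1]
contact_force: [1.6, 0.4, 1.4]
gripper_width: 50.4
gripper_force: 0.0
```

```bash
python3 -c "
from h import *
row([445,-163,165],9.2,45);print(bot.sense()['joints'])"
```

```text
row [ 13.9 -67.9  69.1] [ 0.07 -0.01 -0.07] tcp [ 445. -163.  165.]
[ 72.95596539 -13.90515178 -17.56479968 132.99346783 -58.45922737
  54.10395096   8.01413276]
```

Emit:
drive_tool --moves "14 -68 69 0 0 0;14 -68 69 0 0 0;14 -68 69 0 0 0;14 -68 69 0 0 0;14 -68 69 0 0 0"

```text
t: 2.2
position: [444.4, -165.1, 165.8]
tcp_rot: [179.9, -45.0, 9.2]
contact_force: [0.3, 0.3, -0.2]
gripper_width: 49.4
gripper_force: 0.0
```

```bash
cat >> h.py <<'E'
def wrist():
    s=bot.sense(); img,d=cams.snapshot("wrist"); c=cams.calibration("wrist"); K=c["camera_matrix"]; T=c["tool_from_camera"]
    v,u=np.mgrid[0:384,0:512]; a=(u-K[0,2])/K[0,0]; b=(v-K[1,2])/K[1,1]; th=np.hypot(a,b)+1e-9
    k=np.tan(th)/th; P=np.stack([a*k*d,b*k*d,d],-1)
    P=P@T[:3,:3].T+T[:3,3]; W=R.from_euler('xyz',s["tcp_rot"],degrees=True).apply(P.reshape(-1,3)).reshape(P.shape)+s["position"]
    W[d==0]=np.nan; return img,d,W
E
python3 - <<'E'
from h import *
print(bot.sense()['joints'])
img,d,W=wrist(); np.savez("wr1.npz",img=img,W=W)
cv2.imwrite("pics/wr1.png",cv2.resize(img[:,:,::-1],(800,600)))
for q in ["catch","upright_face","saline_mid"]:
    for r in cams.regions_of("wrist",q)[:2]:
        print(q,r["confidence"],r["rect"],np.nanmedian(W[r["pixels"]],0))
E
```

```text
[ 79.04125013 -16.5682491  -37.24739035 138.39927209 -70.23748032
  45.4966866    8.09491678]
catch 0.51 [250.0, 101.4, 260.2, 111.0] [ 597.9916622  -140.97347509  125.97353871]
catch 0.46 [1.6, 103.1, 22.0, 154.1] [595.35396555 297.93564545  37.62780539]
upright_face 0.88 [201.5, 2.2, 306.8, 214.9] [ 601.57876006 -139.32156328    9.64621352]
saline_mid 0.62 [134.2, 67.4, 179.7, 150.5] [623.6984781   -8.96718996  75.16291472]
```

View pics/wr1.png

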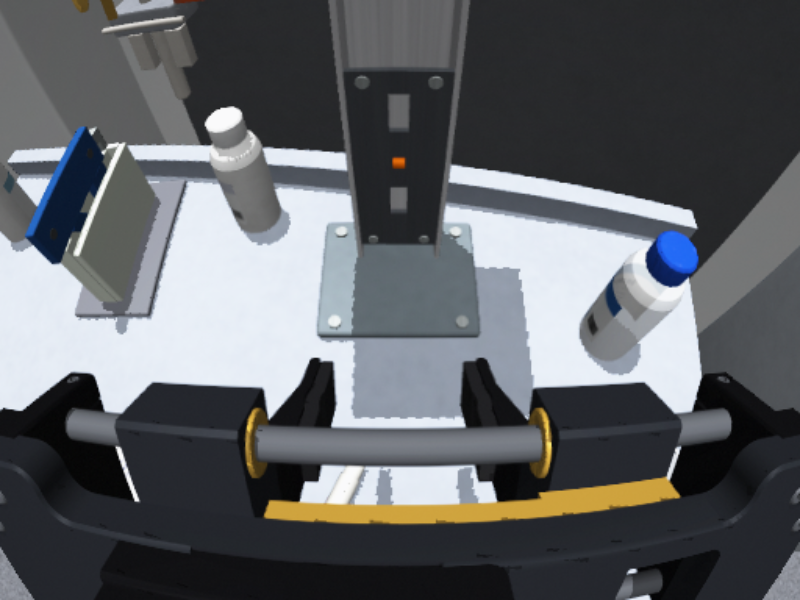

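The view shows the upper slot at (398,94–131), the catch at (398,162) and the lower slot at (398,188–212). The bracket is on the left. I'll fit the face plane and get the slot positions.

```bash
python3 - <<'E'
from h import *
s=bot.sense(); c=cams.calibration("wrist");K=c["camera_matrix"];T=c["tool_from_camera"];R0=R.from_euler('xyz',s["tcp_rot"],degrees=True)
z=np.load("wr1.npz");img,W=z["img"].astype(int),z["W"]
def ray(u,v):
    a=np.array([(u-K[0,2])/K[0,0],(v-K[1,2])/K[1,1]]);th=np.hypot(*a);x=np.array([*(a/th*np.sin(th)),np.cos(th)])
    return R0.apply(T[:3,3])+s["position"],R0.apply(T[:3,:3]@x)
# plane from strip dark pixels
ys,xs=np.mgrid[48:155,228:284]; Q=W[48:155,228:284].reshape(-1,3); I=img[48:155,228:284].mean(-1).ravel()
Q=Q[(I<70)&np.isfinite(Q[:,0])]
A=np.c_[Q[:,1:],np.ones(len(Q))]; 
for _ in range(4):
    k=np.linalg.lstsq(A,Q[:,0],rcond=None)[0]; e=abs(A@k-Q[:,0]); g=e<3*np.median(e); A,Q=A[g],Q[g]
print("x=ay+bz+c",k,len(Q),"yaw",np.degrees(np.arctan(-k[0])),"z range",Q[:,2].min(),Q[:,2].max())
n=np.array([1,-k[0],-k[1]])
hit=lambda u,v:(lambda o,r:o+r*((k[2]-o@n)/(r@n)))(*ray(u,v))
f=.64
for nm,u,v in [("catch c",255.2,104),("strip L@cat",*(np.array([349,162])*f)),("strip R@cat",*(np.array([447,162])*f))]: print(nm,np.round(hit(u,v),1))
gr=img.mean(-1)
print("col255",[(v,int(gr[v,253:257].mean())) for v in range(55,140)])
print("row72",[(u,int(gr[70:75,u].mean())) for u in range(220,296)])
for nm,u,v in [("v%d"%v,255,v) for v in (60,84,120,136)]+[("u%d"%u,u,72) for u in (248,262,222,290)]: print(nm,np.round(hit(u,v),1))
for n2,zr in (("band",None),):
    X,Y,Z=W[...,0],W[...,1],W[...,2]
    m=(img[...,2]>img[...,0]+40)&(X>470)&(X<660)&(Y>70)&(Y<190)&(Z>85)&(Z<145)
    Q=W[m]; l=cv2.fitLine(Q[:,:2].astype(np.float32),cv2.DIST_HUBER,0,.01,.01).ravel(); print(len(Q),l,np.degrees(np.arctan2(l[1],l[0])),np.percentile(Q,[1,99],axis=0))
E
```

```text
x=ay+bz+c [-1.57433465e-01  1.32724709e-04  5.79418847e+02] 4760 yaw 8.94683871430764 z range 33.07020961035846 192.73618108402965
catch c [ 601.7 -141.1  122.9]
strip L@cat [ 596.7 -109.4  123.8]
strip R@cat [ 606.5 -171.9  123.9]
col255 [(55, 35), (56, 35), (57, 35), (58, 35), (59, 38), (60, 75), (61, 102), (62, 102), (63, 101), (64, 102), (65, 102), (66, 101), (67, 101), (68, 101), (69, 101), (70, 102), (71, 102), (72, 102), (73, 102), (74, 102), (75, 102), (76, 102), (77, 102), (78, 102), (79, 102), (80, 103), (81, 93), (82, 72), (83, 67), (84, 50), (85, 35), (86, 35), (87, 35), (88, 35), (89, 36), (90, 35), (91, 35), (92, 36), (93, 35), (94, 35), (95, 35), (96, 35), (97, 35), (98, 36), (99, 36), (100, 50), (101, 97), (102, 116), (103, 116), (104, 102), (105, 85), (106, 69), (107, 54), (108, 38), (109, 35), (110, 35), (111, 35), (112, 35), (113, 35), (114, 35), (115, 35), (116, 35), (117, 35), (118, 35), (119, 49), (120, 104), (121, 109), (122, 109), (123, 109), (124, 109), (125, 109), (126, 109), (127, 110), (128, 109), (129, 110), (130, 109), (131, 109), (132, 109), (133, 97), 
[... 600 characters left out ...]
 (267, 36), (268, 36), (269, 35), (270, 36), (271, 36), (272, 35), (273, 35), (274, 36), (275, 36), (276, 36), (277, 35), (278, 36), (279, 37), (280, 37), (281, 38), (282, 37), (283, 37), (284, 37), (285, 36), (286, 37), (287, 39), (288, 65), (289, 101), (290, 102), (291, 98), (292, 70), (293, 42), (294, 41), (295, 41)]
v60 [ 601.6 -140.9  178.9]
v84 [ 601.6 -140.9  150.1]
v120 [ 601.6 -141.    98.3]
v136 [ 601.6 -141.    70.5]
u248 [ 600.6 -134.7  165. ]
u262 [ 602.6 -147.2  165. ]
u222 [ 597.  -111.4  165.5]
u290 [ 606.5 -172.2  165.7]
521 [9.8477167e-01 1.7385280e-01 5.5045190e+02 1.2128331e+02] 10.011905 [[507.55389711 110.83290785  87.29414753]
 [618.59352979 136.34115147 132.78958894]]
```

Slot bottoms are at z≈150 and 70, so home has the underside at z≈50. The face middle is (601.6,−141) with yaw 9°. Now to the pre-grasp pose.

```bash
python3 -c "
from h import *
row([487,113,175],10,45,True)"
```

```text
row [  67.2 -268.1   73.4] [ 0.63 -0.04 -0.64] tcp [500.2 115.3 161.6]
```

Emit:
drive_tool --moves "67 -268 73 0.6 0 -0.6;67 -268 73 0.6 0 -0.6;67 -268 73 0.6 0 -0.6;67 -268 73 0.6 0 -0.6;67 -268 73 0.6 0 -0.6;67 -268 73 0.6 0 -0.6;67 -268 73 0.6 0 -0.6;67 -268 73 0.6 0 -0.6"

```text
t: 3.2
position: [515.0, 117.8, 158.7]
tcp_rot: [-179.7, -44.9, 10.2]
contact_force: [0.0, -1.1, 0.5]
gripper_width: 49.7
gripper_force: 0.0
```

```bash
python3 - <<'E'
from h import *
print(bot.sense()['joints'],bot.sense()['position'])
img,d,W=wrist(); np.savez("wr2.npz",img=img,W=W)
cv2.imwrite("pics/wr2.png",cv2.resize(img[:,:,::-1],(800,600)))
X,Y,Z=W[...,0],W[...,1],W[...,2];img=img.astype(int)
m=(img[...,2]>img[...,0]+40)&(X>470)&(X<660)&(Y>70)&(Y<190)&(Z>85)&(Z<145)
Q=W[m]
t=Q[Q[:,2]>np.percentile(Q[:,2],97)-4]
for q in (Q,t):
    l=cv2.fitLine(q[:,:2].astype(np.float32),cv2.DIST_HUBER,0,.01,.01).ravel(); d=l[:2]*np.sign(l[0]); print(len(q),l,np.degrees(np.arctan2(d[1],d[0])),"s",np.percentile(q[:,:2]@d,[0,1,50,99,100]),"perp",np.percentile(q[:,:2]@[-d[1],d[0]],[2,50,98]),"z",np.percentile(q[:,2],[1,50,99]))
row([546,123.2,115],10,45,True)
E
```

```text
[ 53.43477848 -28.58336842 -64.16225824 138.40070589 -72.5715169
  20.7898783  -35.58894948] [514.9713969  117.82836236 158.65998127]
1816 [9.84260321e-01 1.76724777e-01 5.56104858e+02 1.23894066e+02] 10.179045 s [520.20976931 520.47913899 566.4478545  633.68138944 636.53533372] perp [18.99772627 23.69408768 28.4780184 ] z [115.44931246 131.58647843 133.00725355]
1743 [9.8406589e-01 1.7780410e-01 5.5829840e+02 1.2432222e+02] 10.24188 s [520.70919877 521.30180486 568.83065039 633.76323863 636.56103952] perp [18.32478056 23.06026231 27.86724622] z [129.88561992 131.63304778 133.01071153]
row [-8.6 -1.  72.4] [-0.4   0.12  0.04] tcp [559.2 125.5 101.6]
```

View pics/wr2.png

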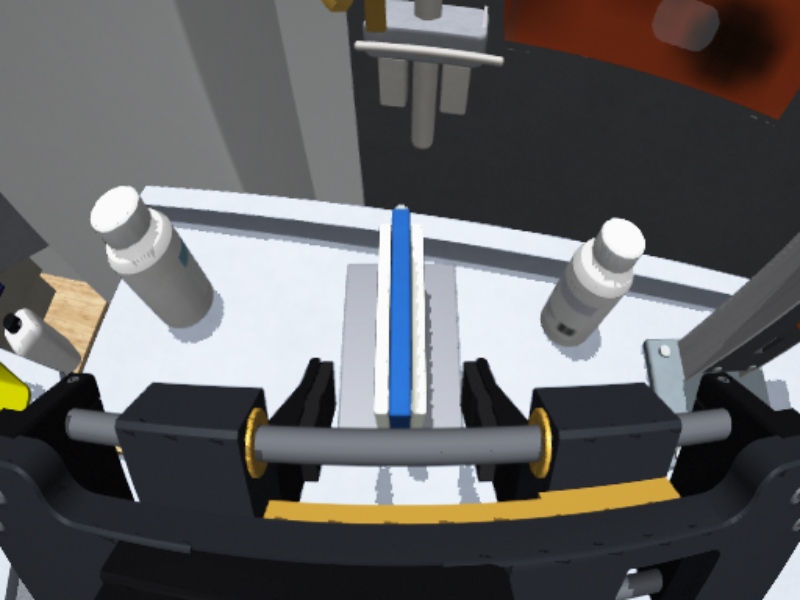

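The band is centred between the fingers at about x=400, with free space all round it. Going in and gripping.

Emit:
drive_tool --moves "-4 0 36 -0.4 0 0;-8 0 60 -0.4 0 0;-8 0 73 -0.4 0 0;-8 0 73 -0.4 0 0;-8 0 73 -0.4 0 0"

```text
t: 3.75
position: [552.0, 120.4, 114.2]
tcp_rot: [-179.9, -44.5, 9.9]
contact_force: [0.2, 0.6, -0.2]
gripper_width: 49.9
gripper_force: 0.0
```

```bash
python3 - <<'E'
from h import *
print(bot.sense()['joints'])
row([546.9,122.3,115],10.2,45,True)
E
```

```text
[ 68.54385354 -10.28349045 -83.9635775  135.62721711 -72.57631518
   3.79492418 -28.49895386]
row [-2.6 -2.8 15.1] [ 0.12  0.54 -0.24] tcp [560.1 124.7 101.6]
```

The arm is bunched up against its joint limits. I'll fit a kinematic model to the poses so far before continuing.

```bash
python3 - <<'E'
from h import *
import itertools
from scipy.optimize import least_squares
s=bot.sense()
D=[([69.578,19.0715,-3.7069,83.7072,1.2355,77.3425,-5.0687],[204.67,-590.12,221.75],[-179.919,.0018,19.1297]),
([72.956,-13.905,-17.565,132.993,-58.459,54.104,8.014],[397.8,-239.3,204.1],[180,-45,9.1]),
([79.041,-16.568,-37.247,138.399,-70.237,45.497,8.095],[444.4,-165.1,165.8],[179.9,-45,9.2]),
([53.435,-28.583,-64.162,138.40,-72.572,20.79,-35.589],[514.97,117.83,158.66],[-179.7,-44.9,10.2]),
(s["joints"],s["position"],s["tcp_rot"])]
best=[]
for sg in itertools.product([1,-1],repeat=7):
    if sg[1]<0: continue
    def rots(q,b,c,e=sg):
        r=R.from_euler('z',b,degrees=True);L=[r]
        for i in range(7):
            r=r*R.from_euler('zyzyzyz'[i],e[i]*q[i],degrees=True); L.append(r)
        return L
    def f(p):
        o=[]
        for q,P,E in D:
            r=rots(q,p[0],0)[-1]*R.from_euler('z',p[1],degrees=True)
            o+=list((r.inv()*R.from_euler('xyz',E,degrees=True)).as_rotvec())
        return o
    for b0,c0 in itertools.product([0,90,180,270],[0,90,180,270]):
        x=least_squares(f,[b0,c0],max_nfev=15,x_scale=50); best.append((x.cost,sg,x.x%360))
best.sort(key=lambda t:t[0])
for b in best[:6]: print(b)
c,sg,p0=best[0]
def fk(p,q):
    b,cc,d1,d3,a,a2,d5,a3,d7,hx,hy=p
    T=[R.from_euler('z',b,degrees=True)];r=T[0];L=[r]
    for i in range(7):
        r=r*R.from_euler('zyzyzyz'[i],sg[i]*q[i],degrees=True);L.append(r)
    pos=np.array([0,0,d1])+L[3].apply([a,0,d3])+L[4].apply([a2,0,0])+L[5].apply([0,0,d5])+L[6].apply([a3,0,0])+L[7].apply([0,0,d7])
    return pos,r*R.from_euler('z',cc,degrees=True)
def g(p):
    o=[]
    for q,P,E in D:
        x,r=fk(p,q); o+=list(x-P)+list(200*(r.inv()*R.from_euler('xyz',E,degrees=True)).as_rotvec())
    return o
x=least_squares(g,[*p0,300,350,0,0,350,0,250,0,0]); print(x.cost,np.round(x.x,1)); print(np.round(x.fun.reshape(-1,6),1))
np.savez("kin.npz",sg=sg,p=x.x)
E
```

```text
(np.float64(6.889533458992308e-07), (-1, 1, -1, 1, -1, 1, -1), array([359.97793969,  89.98133308]))
(np.float64(6.889533458993089e-07), (-1, 1, -1, 1, -1, 1, -1), array([359.97793967,  89.98133306]))
(np.float64(6.889533458993238e-07), (-1, 1, -1, 1, -1, 1, -1), array([359.97793971,  89.98133309]))
(np.float64(6.889533458994089e-07), (-1, 1, -1, 1, -1, 1, -1), array([359.97793969,  89.98133308]))
(np.float64(6.889533458994458e-07), (-1, 1, -1, 1, -1, 1, -1), array([359.97793966,  89.98133305]))
(np.float64(6.889533458994535e-07), (-1, 1, -1, 1, -1, 1, -1), array([359.97793968,  89.98133307]))
250.62221699911095 [356.6  87.4 244.2 455.2  15.1  19.2 481.5   3.5 322.8   0.    0. ]
[[ 8.1  3.2 -0.1 -0.  -0.  -2.8]
 [ 4.1 -1.7  2.8  8.4  0.2  0.7]
 [ 4.1 -2.5  2.1  8.4  0.2  0.6]
 [-3.9  1.7 -5.6  8.2  0.3  0.7]
 [-3.8 -4.   0.7  8.3  0.2  0.6]]
```

```bash
cat > kin.py <<'E'
from h import *
sg=(-1,1,-1,1,-1,1,-1)
D=[([69.578,19.0715,-3.7069,83.7072,1.2355,77.3425,-5.0687],[204.67,-590.12,221.75]),
([72.956,-13.905,-17.565,132.993,-58.459,54.104,8.014],[397.8,-239.3,204.1]),
([79.041,-16.568,-37.247,138.399,-70.237,45.497,8.095],[444.4,-165.1,165.8]),
([53.435,-28.583,-64.162,138.40,-72.572,20.79,-35.589],[514.97,117.83,158.66]),
([68.54385354,-10.28349045,-83.9635775,135.62721711,-72.57631518,3.79492418,-28.49895386],[552.0,120.4,114.2])]
COL=[(0,2),(2,1),(3,0),(3,1),(3,2),(4,0),(4,1),(5,1),(5,2),(6,0),(6,1),(7,2)]
def frames(q):
    r=R.identity();L=[r]
    for i in range(7):
        r=r*R.from_euler('zyzyzyz'[i],sg[i]*q[i],degrees=True);L.append(r)
    return L
def M(q):
    L=frames(q); return np.stack([L[i].as_matrix()[:,a] for i,a in COL],1)
prior=np.array([244,0,0,0,455,0,0,0,480,0,0,320.])
A=np.vstack([M(q) for q,_ in D]);b=np.concatenate([P for _,P in D])
lam=.03
t=prior+np.linalg.solve(A.T@A+lam**2*np.eye(len(COL)),A.T@(b-A@prior))
def fk(q): return M(q)@t, frames(q)[-1]*R.from_euler('z',90,degrees=True)
LO=np.array([-148.97,-28.65,-84.17,9.2,-72.65,3.7,-149.18]);HI=np.array([148.97,121.19,76.75,138.47,252.65,117.97,149.18])
from scipy.optimize import least_squares
def ik(pos,Rg,q0,w=0.0):
    f=lambda q:np.r_[(fk(q)[0]-pos),200*(fk(q)[1].inv()*Rg).as_rotvec(),w*(q-(LO+HI)/2)]
    x=least_squares(f,np.clip(q0,LO+1,HI-1),bounds=(LO+.5,HI-.5)); return x.x,np.abs(x.fun[:6]).max(),np.min(np.minimum(x.x-LO,HI-x.x))
E
python3 - <<'E'
from kin import *
print(np.round(t,1),np.round((A@t-b).reshape(-1,3),1))
rng=np.random.default_rng(0)
for nm,pos in (("grasp",[546.9,122.3,115]),("lift",[546.9,122.3,245]),("pre",[505,-157,172]),("home",[527.5,-153,157])):
  for tilt in (45,38):
    T=Rt(10 if nm in("grasp","lift") else 9,tilt);p=np.array(pos)+T.apply([0,0,19]);best=[]
    for k in range(25):
        q,e,m=ik(p,T,rng.uniform(LO,HI),0.005)
        if e<1.5: best.append((round(m,1),np.round(q).astype(int).tolist()))
    best.sort(key=lambda x:-x[0]); print(nm,tilt,best[:4])
E
```

```text
[ 2.585e+02 -2.000e+01  3.000e+00 -1.130e+01  4.470e+02  1.000e-01
 -1.130e+01 -1.500e+00  4.874e+02 -1.000e-01 -1.500e+00  3.501e+02] [[ 0.   0.   0. ]
 [-0.1 -0.  -0.1]
 [ 0.1  0.   0. ]
 [ 0.   0.1  0.1]
 [-0.1 -0.  -0.1]]
grasp 45 []
grasp 38 [(np.float64(5.4), [-5, 0, -16, 133, 35, 12, -133]), (np.float64(5.4), [-5, 0, -16, 133, 35, 12, -133]), (np.float64(5.4), [-5, 0, -16, 133, 35, 12, -133]), (np.float64(5.4), [-5, 0, -16, 133, 35, 12, -133])]
lift 45 [(np.float64(8.2), [-1, -15, -18, 130, 9, 20, -109]), (np.float64(8.2), [-1, -15, -18, 130, 9, 20, -109]), (np.float64(8.2), [-1, -15, -18, 130, 9, 20, -109]), (np.float64(8.2), [-1, -15, -18, 130, 9, 20, -109])]
lift 38 [(np.float64(13.5), [-5, -12, -15, 125, 7, 29, -105]), (np.float64(13.5), [-5, -12, -15, 125, 7, 29, -105]), (np.float64(13.5), [-5, -12, -15, 125, 7, 29, -105]), (np.float64(13.5), [-5, -12, -15, 125, 7, 29, -105])]
pre 45 [(np.float64(1.1), [-40, -28, 60, 137, -1, 18, -55]), (np.float64(1.1), [-40, -28, 60, 137, -1, 18, -55]), (np.float64(1.1), [-40, -28, 60, 137, -1, 18, -55]), (np.float64(1.1), [-40, -28, 60, 137, -1, 18, -55])]
pre 38 [(np.float64(7.1), [-1, -9, 25, 131, -34, 29, -31]), (np.float64(7.1), [-1, -9, 25, 131, -34, 29, -31]), (np.float64(7.1), [-1, -9, 25, 131, -34, 29, -31]), (np.float64(7.1), [-1, -9, 25, 131, -34, 29, -31])]
home 45 [(np.float64(4.4), [6, -5, 19, 134, -64, 25, -1]), (np.float64(4.4), [6, -5, 19, 134, -64, 25, -1]), (np.float64(4.4), [6, -5, 19, 134, -64, 25, -1]), (np.float64(4.4), [6, -5, 19, 134, -64, 25, -1])]
home 38 [(np.float64(8.8), [7, -4, 15, 130, -42, 27, -25]), (np.float64(8.8), [7, -4, 15, 130, -42, 27, -25]), (np.float64(8.8), [7, -4, 15, 130, -42, 27, -25]), (np.float64(8.8), [7, -4, 15, 130, -42, 27, -25])]
```

```bash
python3 - <<'E'
from kin import *
rng=np.random.default_rng(0)
for fl in (0,1):
 for tilt in (36,40):
  for nm,pos in (("grasp",[546.9,122.3,115]),("lift",[546.9,122.3,245]),("pre",[505,-157,172]),("home",[527.5,-153,157])):
    yaw=10 if nm in("grasp","lift") else 9
    T=Rt(yaw+180,-tilt) if fl else Rt(yaw,tilt);p=np.array(pos)+T.apply([0,0,19]);best=[]
    for k in range(16):
        q,e,m=ik(p,T,rng.uniform(LO,HI),0.005)
        if e<1.5: best.append((round(float(m),1),np.round(q).astype(int).tolist()))
    best.sort(key=lambda x:-x[0]); print(fl,nm,tilt,best[:1])
# simple DLS prediction from present pose back out & to grasp
E
```

```text
0 grasp 36 [(6.9, [-6, 0, -15, 132, 27, 14, -125])]
0 lift 36 [(15.1, [-5, -11, -14, 123, 6, 32, -104])]
0 pre 36 [(8.5, [2, -8, 21, 130, -31, 30, -34])]
0 home 36 [(10.1, [8, -4, 14, 128, -37, 28, -30])]
0 grasp 40 [(3.2, [-4, -1, -17, 135, 48, 10, -146])]
0 lift 40 [(12.0, [-4, -13, -15, 127, 7, 27, -106])]
0 pre 40 [(5.6, [-6, -11, 30, 133, -37, 27, -27])]
0 home 40 [(7.5, [6, -5, 17, 131, -48, 26, -19])]
1 grasp 36 [(6.9, [-6, 0, -15, 132, 27, 14, 55])]
1 lift 36 [(13.9, [-35, -13, 12, 125, 18, 34, 66])]
1 pre 36 [(0.5, [-47, -28, 62, 132, 17, 30, 105])]
1 home 36 [(0.5, [-57, -28, 70, 130, 23, 28, 100])]
1 grasp 40 [(3.8, [-8, -1, -13, 135, 48, 10, 34])]
1 lift 40 [(10.5, [-39, -15, 15, 128, 25, 30, 59])]
1 pre 40 [(0.5, [-44, -28, 61, 134, 12, 25, 111])]
1 home 40 [(0.5, [-54, -28, 69, 133, 19, 22, 105])]
```

```bash
cat > sim.py <<'E'
from kin import *
def jac(q):
    p0,r0=fk(q);J=np.zeros((6,7))
    for i in range(7):
        d=np.array(q,float);d[i]+=.01;p,r=fk(d)
        J[:,i]=np.r_[(p-p0)/1000,(r*r0.inv()).as_rotvec()]/np.radians(.01)
    return J,p0,r0
VM=np.array([127.2,127.2,159.86,159.86,180,180,180])
def step(q,P,T,n=10,lam=.03,post=None,k=0,vm=.5,wm=8.59):
    # one row 0.1 s
    q=np.array(q,float)
    for _ in range(n):
        J,p,r=jac(q); dp=P-p; dr=(T*r.inv()).as_rotvec(degrees=True)
        dp*=min(1,50/n/max(1e-9,np.linalg.norm(dp))); dr*=min(1,wm/n/max(1e-9,np.linalg.norm(dr)))
        Ji=J.T@np.linalg.inv(J@J.T+lam**2*np.eye(6))
        dq=np.degrees(Ji@np.r_[dp/1000,np.radians(dr)])
        if post is not None: dq+=(np.eye(7)-Ji@J)@(k/n*(post-q))
        f=min(1,(.7*VM*.1/n/np.maximum(abs(dq),1e-9)).min()); q=np.clip(q+f*dq,LO+.07,HI-.07)
    return q
def go(q,P,T,rows,**k):
    for _ in range(rows): q=step(q,np.array(P,float),T,**k)
    return q
E
python3 - <<'E'
from sim import *
q0=np.array(D[0][0]);P=np.array([440,-164,200])
for nm,k in (("pinv",{}),("home.1",dict(post=q0,k=.1)),("home1",dict(post=q0,k=1)),("mid",dict(post=(LO+HI)/2,k=.1))):
    q=go(q0,P,Rt(9.2,45),8,**k); print(nm,np.round(q,1),np.round(fk(q)[0]))
    q=go(q,[445,-163,165],Rt(9.2,45),5,**k); print(nm,np.round(q,1),np.round(fk(q)[0]))
    q=go(q,[500,115,161],Rt(10,45),8,**k); print(nm,np.round(q,1),np.round(fk(q)[0]))
print(D[1][0],D[2][0],D[3][0])
E
```

```text
pinv [ 72.  -13.3 -16.  132.6 -57.8  54.3   8.3] [ 396. -245.  204.]
pinv [ 65.2 -15.4 -25.6 138.4 -66.8  42.1   5.1] [ 449. -166.  170.]
pinv [ 49.3 -28.6 -61.6 138.4 -68.9  20.7 -40.9] [510. 129. 165.]
home.1 [ 69.3 -13.3 -13.5 132.5 -57.2  54.    7.8] [ 395. -246.  205.]
home.1 [ 58.4 -15.1 -19.7 138.4 -64.8  40.7   3.5] [ 450. -166.  172.]
home.1 [ 44.8 -28.  -57.9 138.4 -60.8  19.  -47.6] [510. 122. 174.]
home1 [ 63.3 -12.7  -7.2 131.6 -55.2  53.8   6.7] [ 394. -255.  210.]
home1 [ 51.9 -15.1 -13.8 138.4 -62.7  39.6   1.7] [ 450. -168.  173.]
home1 [ 37.8 -24.6 -52.6 138.4 -49.4  16.  -57. ] [511. 120. 176.]
mid [ 50.5 -14.1   3.3 133.3 -52.9  50.9   4.3] [ 396. -246.  205.]
mid [ 27.3 -16.5   8.1 138.4 -53.7  35.2  -5.8] [ 455. -171.  180.]
mid [ 21.3 -20.1 -40.2 138.4 -18.8  12.8 -85.6] [513. 122. 180.]
[72.956, -13.905, -17.565, 132.993, -58.459, 54.104, 8.014] [79.041, -16.568, -37.247, 138.399, -70.237, 45.497, 8.095] [53.435, -28.583, -64.162, 138.4, -72.572, 20.79, -35.589]
```

```bash
cat > search.py <<'E'
from sim import *
import sys
q0=np.array(bot.sense()["joints"])
def G(pos,T): return np.array(pos,float)+T.apply([0,0,19])
def seq(q,tilt,log=None):
    mg=[];er=[]
    Tg=Rt(10.2,tilt);Tc=Rt(9,tilt)
    for nm,p,T,rows in (("above",(542,121.3,200),Tg,8),("grasp",(542,121.3,115),Tg,5),("lift",(542,121.3,245),Tg,6),("mid",(500,0,245),Tg,6),("colhi",(485,-159,230),Tc,6),("pre",(495,-158,171),Tc,4),("home",(522.6,-153.4,157),Tc,3)):
        P=G(p,T);q=go(q,P,T,rows,n=4);x,r=fk(q)
        e=np.linalg.norm(x-P)+np.degrees((r.inv()*T).magnitude());m=np.min(np.minimum(q-LO,HI-q));er.append(e);mg.append(m)
        if log: print(nm,np.round(q,0),"err",round(e,1),"m",round(m,1))
    return er,mg
def reconf(w,log=None):
    q=go(q0,q0p+[-20,0,150],R0,4,n=4)
    for i in range(0,len(w),5):
        q=go(q,w[i:i+3],Rt(w[i+3],w[i+4]),14,n=4)
        if log: print(np.round(w[i:i+5]),np.round(q),np.round(fk(q)[0]))
    return q
q0p,R0=fk(q0)
if __name__=="__main__":
    rng=np.random.default_rng(int(sys.argv[1]));lo=np.array([420,80,290,-90,-10]*2);hi=np.array([600,260,420,110,35]*2);res=[]
    import time;t=time.time()
    while time.time()-t<150:
        w=rng.uniform(lo,hi)
        if rng.random()<.4: w=w[:5]
        try: er,mg=seq(reconf(w),38)
        except Exception: continue
        res.append((max(er)-2*min(min(mg[1:]),3),max(er),min(mg),w))
    res.sort(key=lambda r:r[0])
    for r in res[:3]: print(len(res),np.round(r[1],1),np.round(r[2],1),np.round(r[3]).astype(int).tolist())
E
export OMP_NUM_THREADS=1
for i in 1 2 3 4; do python3 search.py $i & done; wait; nproc
```

```text
this script no longer has the robot
this script no longer has the robot
this script no longer has the robot
265 0.0 5.8 [524, 197, 343, 59, 14, 595, 234, 310, -69, 28]
265 0.0 5.9 [477, 181, 318, 93, -8, 578, 256, 370, -48, 26]
265 0.0 6.1 [507, 113, 401, 87, 15, 553, 204, 396, -34, 0]
1Exception ignored in: <_io.TextIOWrapper mode='rw' encoding='UTF-8'>
Traceback (most recent call last):
BrokenPipeError: [Errno 32] Broken pipe
Exception ignored in: <_io.TextIOWrapper mode='rw' encoding='UTF-8'>
Traceback (most recent call last):
BrokenPipeError: [Errno 32] Broken pipe
Exception ignored in: <_io.TextIOWrapper mode='rw' encoding='UTF-8'>
Traceback (most recent call last):
BrokenPipeError: [Errno 32] Broken pipe
```

```bash
python3 - <<'E'
from search import *
w=[507,113,401,87,15,553,204,396,-34,0]
q=reconf(w,1); seq(q,38,1)
s=bot.sense();R0=R.from_euler('xyz',s["tcp_rot"],degrees=True);print(np.round(R0.inv().apply([-20,0,150]),1))
E
```

```text
[507 113 401  87  15] [ 48.   6. -61.  82.  -9.  91. -15.] [507. 113. 401.]
[553 204 396 -34   0] [  10.   17.  -46.   70.   12.   97. -149.] [553. 204. 396.]
above [ 20. -10. -38. 128.  -2.  23. -98.] err 0.0 m 10.6
grasp [  29.    0.  -49.  132.   34.   12. -131.] err 0.0 m 6.1
lift [ 20. -14. -36. 125.  -7.  29. -93.] err 0.0 m 13.9
mid [ 14. -21. -13. 131. -20.  33. -66.] err 0.0 m 7.5
colhi [ 13. -15.  12. 129. -29.  37. -37.] err 0.0 m 9.7
pre [ 10.  -9.  15. 132. -38.  30. -27.] err 0.0 m 6.4
home [  8.  -5.  15. 130. -42.  27. -25.] err 0.0 m 8.3
[  91.    -3.7 -120.9]
```

Emit:
drive_tool --moves "23 -1 -30 0 0 0;46 -2 -60 0 0 0;91 -4 -121 0 0 0;91 -4 -121 0 0 0;91 -4 -121 0 0 0"

```text
t: 4.25
position: [532.0, 124.1, 269.6]
tcp_rot: [179.9, -44.8, 10.3]
contact_force: [-0.0, 0.3, -1.1]
gripper_width: 50.1
gripper_force: 0.0
```

```bash
python3 -c "
from kin import *
row([507,113,401],87,15);print(bot.sense()['joints'])"
```

```text
row [  73.8    6.6 -112. ] [ 38.7  -25.16 -67.13] tcp [507. 113. 401.]
[ 37.3529342  -28.45566026 -46.17275028 128.48164257 -37.27053414
  29.94385153 -67.60200401]
```

```bash
python3 - <<'E'
from search import *
print("direct");seq(q0,38,1)
for w in ([553,204,396,-20,0],[540,160,380,-20,0],[507,113,401,60,15,553,204,396,-20,0]):
    q=q0
    for i in range(0,len(w),5): q=go(q,w[i:i+3],Rt(w[i+3],w[i+4]),12,n=4);print(w,np.round(q))
    seq(q,38,1)
E
```

```text
direct
above [ 51. -16. -63. 127. -27.  24. -75.] err 0.0 m 11.6
grasp [ 75.  -3. -84. 132. -10.  11. -81.] err 58.1 m 0.1
lift [ 50. -21. -59. 124. -31.  32. -71.] err 0.0 m 7.6
mid [ 42. -23. -35. 130. -39.  37. -50.] err 0.0 m 5.8
colhi [ 46. -13. -17. 127. -41.  41. -27.] err 0.0 m 11.0
pre [ 44.  -7. -17. 131. -46.  32. -20.] err 0.0 m 7.9
home [ 42.  -3. -19. 129. -46.  28. -21.] err 0.0 m 9.8
[553, 204, 396, -20, 0] [118. -29. -84.  67. -31. 108. -96.]
above [ 66. -27. -72. 127. -52.  31. -54.] err 2.3 m 1.6
grasp [ 82. -10. -84. 131. -47.  17. -45.] err 87.9 m 0.1
lift [ 63. -29. -66. 123. -48.  37. -58.] err 1.6 m 0.1
mid [ 57. -27. -45. 129. -49.  41. -41.] err 0.0 m 2.1
colhi [ 62. -14. -31. 127. -47.  43. -22.] err 0.0 m 11.7
pre [ 61.  -7. -33. 130. -50.  34. -17.] err 0.0 m 8.6
home [ 60.  -2. -35. 128. -47.  29. -20.] err 0.0 m 10.5
[540, 160, 380, -20, 0] [114. -21. -84.  75. -22. 101. -96.]
above [ 64. -25. -70. 127. -48.  30. -57.] err 4.8 m 3.6
grasp [ 81.  -8. -84. 131. -41.  15. -50.] err 85.1 m 0.1
lift [ 62. -29. -65. 123. -47.  37. -59.] err 0.5 m 0.1
mid [ 57. -26. -45. 129. -49.  41. -41.] err 0.0 m 2.3
colhi [ 62. -14. -31. 127. -47.  43. -22.] err 0.0 m 11.7
pre [ 60.  -7. -33. 130. -50.  34. -17.] err 0.0 m 8.6
home [ 59.  -2. -35. 128. -47.  29. -20.] err 0.0 m 10.5
[507, 113, 401, 60, 15, 553, 204, 396, -20, 0] [ 30.  -2. -38.  88. -13.  85. -38.]
[507, 113, 401, 60, 15, 553, 204, 396, -20, 0] [   5.   17.  -39.   69.   10.   98. -142.]
above [  14.  -10.  -33.  128.    1.   23. -101.] err 0.0 m 10.4
grasp [  21.    0.  -42.  133.   34.   12. -131.] err 0.0 m 5.8
lift [ 14. -13. -31. 125.  -3.  29. -96.] err 0.0 m 13.7
mid [  9. -21.  -8. 131. -17.  33. -69.] err 0.0 m 7.3
colhi [  7. -16.  17. 129. -26.  37. -39.] err 0.0 m 9.5
pre [  3. -10.  21. 132. -35.  29. -29.] err 0.0 m 6.2
home [  0.  -5.  22. 130. -40.  27. -26.] err 0.0 m 8.0
```

Last sequence works: via yaw 60, then yaw −20.

```bash
python3 -c "
from kin import *
row([507,113,401],60,15)"
```

```text
row [  73.8    6.6 -112. ] [ 25.13 -27.9  -43.53] tcp [507. 113. 401.]
```

Emit:
drive_tool --moves "74 7 -112 25.1 -27.9 -43.5;74 7 -112 25.1 -27.9 -43.5;74 7 -112 25.1 -27.9 -43.5;74 7 -112 25.1 -27.9 -43.5;74 7 -112 25.1 -27.9 -43.5;74 7 -112 25.1 -27.9 -43.5;74 7 -112 25.1 -27.9 -43.5;74 7 -112 25.1 -27.9 -43.5"

```text
t: 5.05
position: [507.9, 111.8, 396.0]
tcp_rot: [-179.6, -14.8, 59.9]
contact_force: [-0.9, 1.2, 0.3]
gripper_width: 50.0
gripper_force: 0.0
```

```bash
python3 - <<'E'
from search import *
print(q0); row([553,204,396],-20,0)
for w in ([553,204,396,-20,0],[553,204,396,-10,10]):
    q=go(q0,w[:3],Rt(*w[3:]),12,n=4);print(w,np.round(q))
    seq(q,38,1)
E
```

```text
[ 30.09877844  -1.70700842 -38.07744296  87.92515493 -12.99049784
  84.61489389 -37.87783255]
row [99.  -7.1 26.2] [-10.7  -12.02  79.47] tcp [553. 204. 396.]
[553, 204, 396, -20, 0] [   4.   17.  -39.   69.   10.   98. -142.]
above [  14.  -10.  -32.  128.    2.   23. -101.] err 0.0 m 10.4
grasp [  21.    0.  -42.  133.   34.   12. -131.] err 0.0 m 5.8
lift [ 13. -13. -30. 125.  -3.  29. -96.] err 0.0 m 13.7
mid [  8. -21.  -8. 131. -17.  33. -69.] err 0.0 m 7.3
colhi [  7. -16.  17. 129. -26.  37. -39.] err 0.0 m 9.5
pre [  2. -10.  22. 132. -35.  29. -29.] err 0.0 m 6.2
home [ -0.  -5.  22. 130. -40.  27. -26.] err 0.0 m 8.0
[553, 204, 396, -10, 10] [   9.   10.  -43.   78.   13.   88. -133.]
above [  16.  -10.  -34.  128.    1.   23. -100.] err 0.0 m 10.5
grasp [  23.    0.  -44.  133.   34.   12. -131.] err 0.0 m 5.9
lift [ 15. -13. -32. 125.  -4.  29. -95.] err 0.0 m 13.8
mid [ 10. -21. -10. 131. -18.  33. -68.] err 0.0 m 7.4
colhi [  9. -16.  16. 129. -27.  37. -39.] err 0.0 m 9.5
pre [  4. -10.  20. 132. -36.  29. -29.] err 0.0 m 6.2
home [  2.  -5.  20. 130. -41.  27. -26.] err 0.0 m 8.1
```

Emit:
drive_tool --moves "99 -7 26 -10.7 -12 79.5;99 -7 26 -10.7 -12 79.5;99 -7 26 -10.7 -12 79.5;99 -7 26 -10.7 -12 79.5;99 -7 26 -10.7 -12 79.5;99 -7 26 -10.7 -12 79.5;99 -7 26 -10.7 -12 79.5;99 -7 26 -10.7 -12 79.5"

```text
t: 5.85
position: [552.0, 203.5, 397.3]
tcp_rot: [-178.1, -3.1, -3.1]
contact_force: [0.5, -0.1, -1.2]
gripper_width: 49.8
gripper_force: 0.0
```

```bash
python3 - <<'E'
from search import *
print(q0); seq(q0,38,1); row([542,121.3,200],10.2,38,True)
E
```

```text
[   8.44620742   13.80443643  -41.33538333   72.62058657    9.30814127
   93.22181494 -123.97461993]
above [ 18. -10. -36. 128.  -0.  23. -99.] err 0.0 m 10.5
grasp [  25.    0.  -46.  133.   34.   12. -131.] err 0.0 m 6.0
lift [ 17. -14. -33. 125.  -5.  29. -94.] err 0.0 m 13.8
mid [ 12. -21. -11. 131. -19.  33. -67.] err 0.0 m 7.4
colhi [ 11. -16.  14. 129. -28.  37. -38.] err 0.0 m 9.6
pre [  7. -10.  18. 132. -37.  30. -28.] err 0.0 m 6.3
home [  4.  -5.  18. 130. -41.  27. -25.] err 0.0 m 8.2
row [ -5.6  86.9 209.6] [  2.92  34.53 -13.19] tcp [553.5 123.4 185. ]
```

Emit:
drive_tool --moves "-6 87 210 2.9 34.5 -13.2;-6 87 210 2.9 34.5 -13.2;-6 87 210 2.9 34.5 -13.2;-6 87 210 2.9 34.5 -13.2;-6 87 210 2.9 34.5 -13.2;-6 87 210 2.9 34.5 -13.2;-6 87 210 2.9 34.5 -13.2"

```text
t: 6.55
position: [549.8, 119.0, 178.4]
tcp_rot: [180.0, -37.6, 10.4]
contact_force: [-0.6, -0.2, -0.5]
gripper_width: 50.0
gripper_force: 0.0
```

```bash
python3 - <<'E'
from kin import *
print(bot.sense()["joints"]); row([542,121.3,115],10.2,38,True)
E
```

```text
[ 19.80885679 -10.05102528 -36.99912056 128.25801581  -2.24641343
  22.52262744 -96.6591722 ]
row [-44.3  -3.6  64.8] [-0.06  0.43  0.13] tcp [553.5 123.4 100. ]
```

Emit:
drive_tool --moves "0 0 0 0 0 0;0 0 0 0 0 0;0 0 0 0 0 0"

```text
t: 6.85
position: [555.9, 124.1, 186.2]
tcp_rot: [-179.9, -38.1, 10.6]
contact_force: [1.2, 0.8, -0.7]
gripper_width: 50.1
gripper_force: 0.0
```

Emit:
drive_tool --moves "-26 0 33 0 0 0;-44 0 56 0 0 0;-52 0 67 0 0 0;-52 0 67 0 0 0;-52 0 67 0 0 0;-52 0 67 0 0 0"

```text
t: 7.45
position: [555.6, 123.4, 100.4]
tcp_rot: [-179.9, -38.0, 10.5]
contact_force: [-0.3, -0.4, 0.1]
gripper_width: 49.9
gripper_force: 0.0
```

```bash
python3 - <<'E'
from kin import *
print(bot.sense()["joints"]); row([542,121.3,115],10.2,38,True)
E
```

```text
[  27.75504729    0.64606202  -47.83010214  131.72908822   31.31542003
   11.88956288 -128.01235747]
row [-1.9 -0.4 -0.9] [-0.29  0.02  0.27] tcp [553.5 123.4 100. ]
```

Pose is good. Closing.

Emit:
drive_tool --moves "0 0 0 0 0 0;0 0 0 0 0 0;0 0 0 0 0 0;0 0 0 0 0 0;0 0 0 0 0 0;0 0 0 0 0 0;0 0 0 0 0 0;0 0 0 0 0 0" --grip 0

```text
t: 8.25
position: [554.5, 123.0, 98.7]
tcp_rot: [-179.9, -37.9, 10.6]
contact_force: [0.2, 0.1, 1.2]
gripper_width: 9.6
gripper_force: 30.0
```

Emit:
drive_tool --moves "9 0 -12 0 0 0;18 0 -24 0 0 0;31 0 -39 0 0 0;46 0 -59 0 0 0;62 0 -79 0 0 0;80 0 -102 0 0 0;80 0 -102 0 0 0;80 0 -102 0 0 0"

```text
t: 9.05
position: [554.6, 122.9, 227.7]
tcp_rot: [-180.0, -37.8, 10.6]
contact_force: [0.0, 0.0, -4.5]
gripper_width: 9.8
gripper_force: 30.0
```

```bash
python3 - <<'E'
from kin import *
print(bot.sense()["joints"]); row([480,0,245],10.2,38,True); row([485,-160,240],9,38,True)
E
```

```text
[ 22.34446474 -13.61279912 -37.65829587 124.16468962  -8.57885922
  29.12877254 -90.65427254]
row [-65.1 107.1 -53.6] [-0.28  0.18  0.32] tcp [491.5   2.1 230. ]
row [-87.6 265.5 -64.7] [-1.02  0.18  1.27] tcp [ 496.6 -158.2  225. ]
```

Emit:
drive_tool --moves "-40 25 -33 0 0 0;-55 60 -45 0 0 0;-65 107 -54 0 0 0;-72 150 -57 -0.3 0 0.4;-78 195 -60 -0.6 0 0.8;-84 235 -63 -0.8 0 1;-88 265 -65 -1 0.2 1.3;-88 265 -65 -1 0.2 1.3"

```text
t: 9.85
position: [495.2, -161.4, 222.8]
tcp_rot: [-179.9, -37.9, 8.6]
contact_force: [0.7, 1.4, -3.7]
gripper_width: 10.1
gripper_force: 30.0
```

Emit:
drive_tool --moves "0 0 0 0 0 0;0 0 0 0 0 0;0 0 0 0 0 0"

```text
t: 10.15
position: [496.2, -156.4, 224.8]
tcp_rot: [-179.9, -38.0, 9.0]
contact_force: [-0.9, -0.0, -2.8]
gripper_width: 9.9
gripper_force: 30.0
```

```bash
python3 - <<'E'
from kin import *
s=bot.sense();print(s["joints"],s["position"],s["tcp_rot"])
img,d,W=wrist(); np.savez("wr3.npz",img=img,W=W)
cv2.imwrite("pics/wr3.png",cv2.resize(img[:,:,::-1],(800,600)))
row([490,-158.5,172],9,38,True)
E
```

```text
[ 14.64880706 -15.84890015  10.15621289 127.9979464  -28.89412924
  38.71605889 -37.60729017] [ 496.1971539  -156.4384253   224.76045972] [-179.91951968  -38.00138304    9.0257446 ]
row [-37.8   0.9  56.8] [-0.08 -0.03  0.02] tcp [ 501.6 -156.7  157. ]
```

View pics/wr3.png

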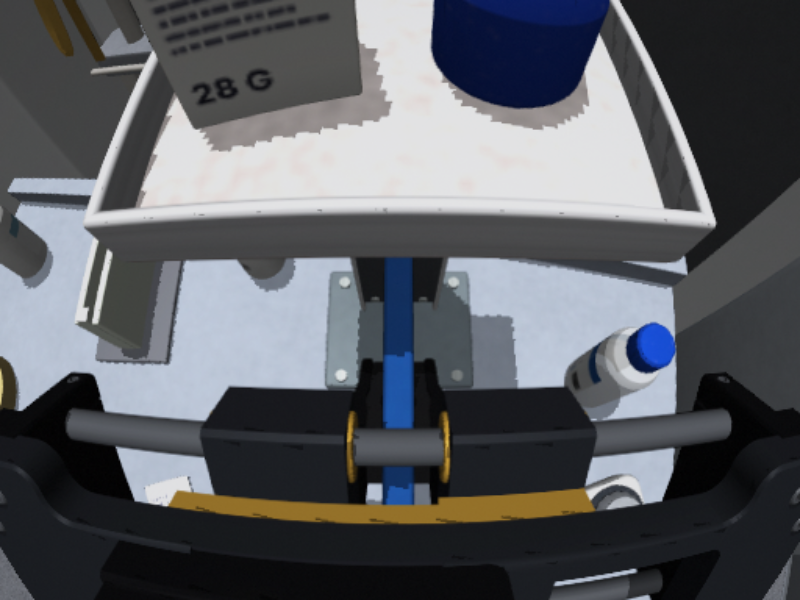

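The bracket is held and centred on the column (both at about x=400), and the shelf lip is ahead at rows 200–260. Next I'll check its pitch in the grip.

```bash
python3 - <<'E'
from kin import *
s=bot.sense();z=np.load("wr3.npz");img=z["img"].astype(int);W=z["W"]
n=np.array([.9879,.1553]);e=np.array([-.1553,.9879]);F=np.array([601.6,-141])
m=np.zeros((384,512),bool);m[150:325,235:275]=1
m&=(img[...,2]>img[...,0]+40)&np.isfinite(W[...,0])&(W[...,2]>190)&(W[...,2]<290)
Q=W[m];x=(Q[:,:2]-F)@n;y=(Q[:,:2]-F)@e
print(len(Q),"x",np.percentile(x,[0,1,50,99,100]))
top=Q[:,2]>np.median(Q[:,2])-6
k=np.polyfit(x[top],Q[top,2],1);r=Q[top,2]-np.polyval(k,x[top]);print("pitch deg",np.degrees(np.arctan(k[0])),"z top at grasp",np.polyval(k,-118),r.std())
ky=np.polyfit(x[top],y[top],1);print("yaw rel",np.degrees(np.arctan(ky[0])),"y at -60",np.polyval(ky,-60),"y at -118",np.polyval(ky,-118))
t=(s["position"][:2]-F);print("tcp x,y in face",t@n,t@e,"z",s["position"][2])
E
```

```text
2532 x [-150.99486457 -150.4510912  -107.30079191  -69.59042733  -68.48200942]
pitch deg 0.1523139565811163 z top at grasp 257.64985771367253 0.6530417356909407
yaw rel 0.11968920859098649 y at -60 0.676677657036677 y at -118 0.5555171761935339
tcp x,y in face -106.4428693586706 0.924119723337665 z 225.07030384728347
```

Emit:
drive_tool --moves "-13 0.3 19 0 0 0;-25 0.6 38 0 0 0;-38 0.9 57 0 0 0;-38 0.9 57 0 0 0;-38 0.9 57 0 0 0;-38 0.9 57 0 0 0;-38 0.9 57 0 0 0"

```text
t: 10.9
position: [502.4, -157.9, 158.7]
tcp_rot: [180.0, -38.2, 9.0]
contact_force: [-0.4, -0.2, -3.5]
gripper_width: 9.9
gripper_force: 30.0
```

```bash
cat >> kin.py <<'E'
n=np.array([.9879,.1553]);e=np.array([-.1553,.9879]);F=np.array([601.6,-141])
def st():
    s=bot.sense();t=s["position"][:2]-F;f=s["contact_force"]
    print("t",round(s["t"],2),"tcp face x,y",np.round([t@n,t@e],1),"z",round(s["position"][2],1),"rot",np.round(s["tcp_rot"],2),"f n,e,z",np.round([f[:2]@n,f[:2]@e,f[2]],1),"q",np.round(s["joints"],0))
E
python3 -c "
from kin import *
st()"
```

```text
t 10.9 tcp face x,y [-100.6   -1.3] z 158.7 rot [180.   -38.18   8.99] f n,e,z [-0.4 -0.1 -3.5] q [ 11. -10.  14. 132. -38.  30. -27.]
```

Emit:
drive_tool --moves "0 0 0 0 0 0;0 0 0 0 0 0;0 0 0 0 0 0;0 0 0 0 0 0"

```text
t: 11.3
position: [501.7, -157.6, 157.2]
tcp_rot: [-179.9, -38.1, 8.9]
contact_force: [0.9, 0.3, -3.9]
gripper_width: 10.2
gripper_force: 30.0
```

```bash
python3 - <<'E'
from kin import *
st()
img,d,W=wrist(); st()
img=img.astype(int)
cv2.imwrite("pics/wr4.png",cv2.resize(img[120:300,190:320,::-1].astype(np.uint8),None,fx=4,fy=3.3,interpolation=cv2.INTER_CUBIC))
m=np.zeros((384,512),bool);m[100:325,235:275]=1
m&=(img[...,2]>img[...,0]+40)&np.isfinite(W[...,0])&(W[...,2]>150)&(W[...,2]<230)
Q=W[m];x=(Q[:,:2]-F)@n;y=(Q[:,:2]-F)@e
top=Q[:,2]>np.median(Q[:,2])-6
k=np.polyfit(x[top],Q[top,2],1);ky=np.polyfit(x[top],y[top],1)
print(len(Q),np.percentile(x,[0,1,99]),np.degrees(k[0]),np.polyval(k,-110),np.degrees(ky[0]),np.polyval(ky,[-60,-110]))
E
```

```text
t 11.3 tcp face x,y [-101.2   -0.9] z 157.2 rot [-179.93  -38.07    8.94] f n,e,z [ 0.9  0.2 -3.9] q [ 11. -10.  14. 132. -38.  30. -27.]
t 11.35 tcp face x,y [-101.3   -0.9] z 157.1 rot [-179.93  -38.06    8.94] f n,e,z [ 0.9  0.  -3.6] q [ 11. -10.  14. 132. -38.  30. -27.]
3346 [-145.73486655 -145.12759701  -35.50346577] 0.14314149439964208 190.1263280413848 -0.07803683587029826 [-1.50773917 -1.43963918]
```

View pics/wr4.png

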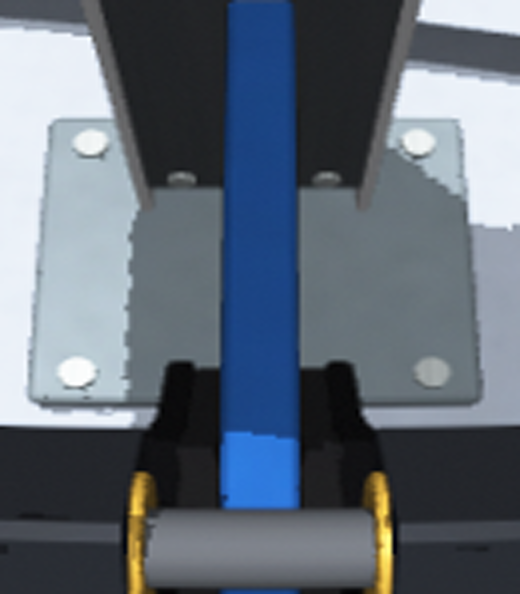

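Emit:
drive_tool --moves "0 -1.2 0 0 0 0;4 -1.2 3 0 0 0;8 -1.2 6 0 0 0;12 -1.2 9 0 0 0;14.2 -1.2 11.1 0 0 0;14.2 -1.2 11.1 0 0 0;14.2 -1.2 11.1 0 0 0"

```text
t: 12.05
position: [519.3, -153.5, 157.0]
tcp_rot: [-179.9, -38.0, 8.9]
contact_force: [-0.6, -0.8, -2.1]
gripper_width: 9.9
gripper_force: 30.0
```

```bash
python3 -c "
from kin import *
st()"
```

```text
t 12.05 tcp face x,y [-83.3   0.4] z 157.0 rot [-179.92  -38.05    8.94] f n,e,z [-0.7 -0.7 -2.1] q [ 10.  -8.  14. 131. -38.  29. -28.]
```

Emit:
drive_tool --moves "1.6 0 1.2 0 0 0;3.2 0 2.5 0 0 0;4.7 0 3.7 0 0 0;6.3 0 4.9 0 0 0;6.3 0 4.9 0 0 0;6.3 0 4.9 0 0 0"

```text
t: 12.65
position: [527.2, -152.4, 157.1]
tcp_rot: [-179.9, -38.1, 8.9]
contact_force: [0.3, 0.2, -2.3]
gripper_width: 9.4
gripper_force: 30.0
```

```bash
python3 -c "
from kin import *
st()"
```

```text
t 12.65 tcp face x,y [-75.2   0.3] z 157.1 rot [-179.93  -38.06    8.94] f n,e,z [ 0.4  0.2 -2.3] q [ 10.  -7.  13. 130. -39.  29. -28.]
```

Emit:
drive_tool --moves "1 0 0.8 0 0 0;2 0 1.5 0 0 0;3 0 2.3 0 0 0;3.9 0 3.1 0 0 0;3.9 0 3.1 0 0 0;3.9 0 3.1 0 0 0"

```text
t: 13.25
position: [532.1, -151.6, 157.1]
tcp_rot: [-179.9, -38.1, 8.9]
contact_force: [-3.4, -0.5, -1.4]
gripper_width: 9.5
gripper_force: 30.0
```

```bash
python3 -c "
from kin import *
st()"
```

```text
t 13.25 tcp face x,y [-70.3   0.3] z 157.1 rot [-179.92  -38.06    8.93] f n,e,z [-3.5  0.  -1.4] q [  9.  -7.  13. 130. -39.  29. -28.]
```

Emit:
drive_tool --moves "0.6 0 0.5 0 0 0;1.2 0 0.9 0 0 0;1.2 0 0.9 0 0 0;1.2 0 0.9 0 0 0"

```text
t: 13.65
position: [533.5, -151.4, 157.1]
tcp_rot: [-179.9, -38.1, 8.9]
contact_force: [-4.6, 0.1, -0.4]
gripper_width: 9.8
gripper_force: 30.0
```

```bash
python3 -c "
from kin import *
st()"
```

```text
t 13.65 tcp face x,y [-68.8   0.3] z 157.1 rot [-179.92  -38.06    8.93] f n,e,z [-4.6  0.8 -0.4] q [  9.  -6.  13. 129. -39.  29. -28.]
```

Emit:
drive_tool --moves "0.6 0 0.5 0 0 0;1.2 0 0.9 0 0 0;1.6 0 1.2 0 0 0;1.6 0 1.2 0 0 0;1.6 0 1.2 0 0 0"

```text
t: 14.15
position: [534.4, -151.4, 156.9]
tcp_rot: [-179.9, -38.0, 8.9]
contact_force: [-21.5, -0.8, 11.5]
gripper_width: 9.8
gripper_force: 30.0
```

```bash
python3 -c "
from kin import *
st()"
```

```text
t 14.15 tcp face x,y [-68.    0.1] z 156.9 rot [-179.85  -38.      8.88] f n,e,z [-21.4   2.6  11.5] q [  9.  -6.  13. 129. -39.  29. -28.]
```

Emit:
drive_tool --moves "-1 0 -0.8 0 0 0;-1 0 -0.8 0 0 0;-3.5 0 2.4 0 0 0;-5.9 0 5.5 0 0 0;-5.9 0 5.5 0 0 0"

```text
t: 14.65
position: [533.8, -151.6, 148.5]
tcp_rot: [-179.9, -38.0, 8.9]
contact_force: [-4.2, -2.2, -2.5]
gripper_width: 9.9
gripper_force: 30.0
```

```bash
python3 -c "
from kin import *
st()"
```

```text
t 14.65 tcp face x,y [-68.6   0. ] z 148.5 rot [-179.92  -38.01    8.88] f n,e,z [-4.5 -1.6 -2.5] q [  9.  -5.  14. 130. -41.  28. -26.]
```

Emit:
drive_tool --moves "-1.2 0 1.6 0 0 0;-2.5 0 3.2 0 0 0;-3.7 0 4.7 0 0 0;-3.7 0 4.7 0 0 0;-3.7 0 4.7 0 0 0"

```text
t: 15.15
position: [534.2, -151.1, 143.0]
tcp_rot: [-179.9, -38.0, 8.9]
contact_force: [-1.8, -0.8, -5.2]
gripper_width: 9.9
gripper_force: 30.0
```

```bash
python3 -c "
from kin import *
st()"
```

```text
t 15.15 tcp face x,y [-68.1   0.5] z 143.0 rot [-179.92  -38.04    8.95] f n,e,z [-1.9 -0.5 -5.2] q [  9.  -5.  14. 130. -42.  27. -25.]
```

Emit:
drive_tool --moves "-0.6 0 0.8 0 0 0;-1.2 0 1.6 0 0 0;-1.8 0 2.4 0 0 0;-1.8 0 2.4 0 0 0;-1.8 0 2.4 0 0 0"

```text
t: 15.65
position: [534.5, -151.5, 141.8]
tcp_rot: [-179.9, -38.2, 8.9]
contact_force: [-23.8, -0.2, 19.7]
gripper_width: 9.9
gripper_force: 30.0
```

```bash
python3 -c "
from kin import *
st()"
```

```text
t 15.65 tcp face x,y [-68.    0.1] z 141.8 rot [-179.89  -38.18    8.92] f n,e,z [-23.5   3.5  19.7] q [  9.  -5.  14. 130. -43.  27. -24.]
```

Emit:
drive_tool --moves "0.6 0 -0.9 0 0 0;0.9 0 -1.3 0 0 0;0.9 0 -1.3 0 0 0"

```text
t: 15.95
position: [534.4, -151.3, 142.1]
tcp_rot: [-179.9, -38.1, 8.9]
contact_force: [-6.6, 0.2, 0.5]
gripper_width: 9.8
gripper_force: 30.0
```

```bash
python3 -c "
from kin import *
st()"
```

```text
t 15.95 tcp face x,y [-68.    0.3] z 142.1 rot [-179.93  -38.09    8.94] f n,e,z [-6.5  1.2  0.5] q [  9.  -5.  14. 130. -42.  27. -25.]
```

Emit:
drive_tool --moves "0 0 0 0 0 0;0 0 0 0 0 0;0 0 0 0 0 0;0 0 0 0 0 0;0 0 0 0 0 0" --grip 45

```text
t: 16.45
position: [534.5, -151.2, 142.0]
tcp_rot: [-179.9, -38.1, 8.9]
contact_force: [0.4, -0.1, 0.6]
gripper_width: 40.7
gripper_force: 0.0
```

Emit:
drive_tool --moves "-8 0 -6 0 0 0;-16 0 -12 0 0 0;-32 0 -25 0 0 0;-55 0 -43 0 0 0;-55 0 -43 0 0 0;-55 0 -43 0 0 0;-55 0 -43 0 0 0"

```text
t: 17.15
position: [465.6, -162.2, 142.1]
tcp_rot: [-179.9, -38.1, 8.9]
contact_force: [0.3, 0.3, -0.1]
gripper_width: 44.8
gripper_force: 0.0
```

```bash
python3 - <<'E'
from kin import *
st()
img,d,W=wrist(); sc,d2,W2=cloud("scene")
cv2.imwrite("pics/fin.png",np.hstack([cv2.resize(img[0:240,130:380,::-1],(500,480)),cv2.resize(sc[120:250,250:330,::-1],(295,480),interpolation=cv2.INTER_CUBIC)]))
img=img.astype(int)
m=np.zeros((384,512),bool);m[20:300,225:285]=1
m&=(img[...,2]>img[...,0]+40)&np.isfinite(W[...,0])&(W[...,2]>125)&(W[...,2]<230)
Q=W[m];x=(Q[:,:2]-F)@n;y=(Q[:,:2]-F)@e
top=Q[:,2]>np.median(Q[:,2])-6
k=np.polyfit(x[top],Q[top,2],1);ky=np.polyfit(x[top],y[top],1)
print(len(Q),np.percentile(x,[0,1,99]),"pitch",np.degrees(k[0]),"top",np.polyval(k,-60),"yaw",np.degrees(ky[0]),"y",np.polyval(ky,[-60,-110]))
E
```

```text
t 17.15 tcp face x,y [-137.6    0.2] z 142.1 rot [-179.95  -38.1     8.95] f n,e,z [ 0.3  0.3 -0.1] q [ 12. -13.  16. 137. -39.  31. -22.]
2660 [-117.22957556 -116.68340112   -5.33437194] pitch 1.0613267236877917 top 173.8926617023216 yaw 0.049402726998163095 y [-0.28898837 -0.33210038]
```

View pics/fin.png

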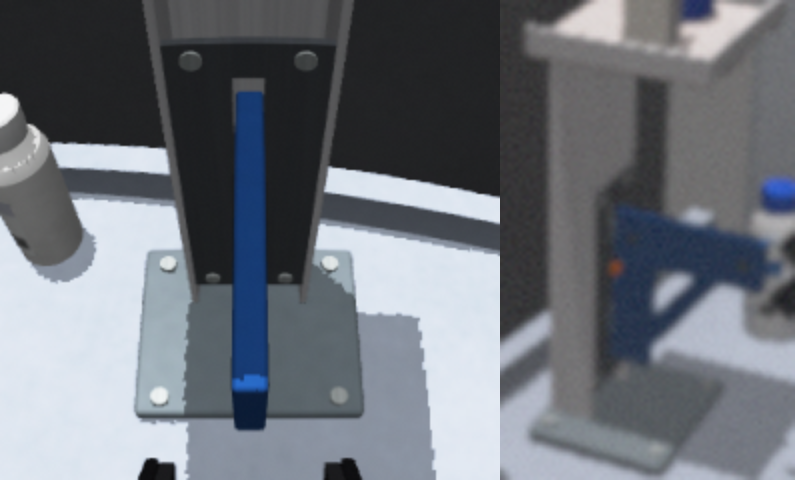

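The bracket hangs straight with both tabs in. Its top is at z≈174 (≈175 expected when home), tilt is about 1°, and the orange nose shows in the notch at (617,267). The hand is clear, so I'm handing in.

```bash
python3 -c "
from cell import bot
print(bot.close_job())"
```

```text
the job is handed in; nothing more can be done
None
```

I hung the bracket on the upright with both tabs in the slots, pressed it down to a hard stop, let go and handed the job in at about 17 s. The last pictures showed it straight (about 1° tilt) with the orange catch in its notch, the hand was clear, and no bottle was touched.

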